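# Open the push-and-turn cap of a workshop cleaner jug

### The arm

A 7-joint arm with a two-finger parallel gripper is mounted at the origin on the work surface. World frame = base frame: x ahead of the robot, y to its left, z up, the work surface at z = 0. Lengths are in m, angles in rad, forces in N, time in s.
With the tool pointing down it reaches from about 0.4 to 0.875 m from the base axis. Payload 19.3 kg.
Tool frame: the origin (TCP) lies at the very end of the fingers, on their centre line; the grasp point (between the pads) lies 19 mm behind it; z points along the fingers, y is the direction in which the jaws open and shut (so a half turn about z gives the same grasp; the last joint's range is limited). The gripper opens to 85 mm and grips with 20 to 120 N. Pads are 22 mm wide; open, the fingers measure 114 mm over their backs; the gripper's body (76 mm by 85 mm) begins 54 mm behind the grasp point. The pads swing forward as they close: fully open they stand 13 mm farther back than shut.
Start: joints at [-1.209, 0.521, -0.036, 1.599, 0.021, 1.021, -0.113], TCP at [0.262, 0.568, 0.231] pointing down, gripper open.
Joint ranges: [-2.91, 2.91], [-0.3, 2.13], [-1.5, 1.42], [0.17, 2.43], [-1.26, 4.41], [0.16, 1.93], [-2.52, 2.52]. Speed limits (rad/s): [1.89, 1.89, 2.39, 2.39, 3.01, 3.01, 3.01].

### API

Orientations are given as [roll, pitch, yaw] about the fixed x, y, z axes, in that order (R = Rz(yaw) Ry(pitch) Rx(roll)).
In Python, from workcell import bot, vision, job_done gives the robot as it stands.
- The arm moves only by the tool arm_command, never from a script. Its arguments are lists of equal length, an entry for each row: "gripper": the finger opening in cm, from 0 to 8.54; "slide": the shift along the tool's x, y, z in cm, a list of three; "turn": the turn, a rotation vector about the tool's x, y, z in degrees, a list of three. A call has 1 to 5 rows; each row is the pose to reach, as a shift and turn from the pose commanded when the call began, along the tool's axes at that moment; what a row does not reach only later rows make up. A row lasts 1/8 s, in which the tool goes at most 62.5 mm and 10.7 degrees, less where a joint would pass 70% of its speed; a pose out of reach is approached as far as the arm can. A call with a gripper value outside its range is refused whole. The fingers move at their own pace and stop on an object; "force" is the grip in N (left out, the last holds). Time passes only in rows, so rows that repeat a pose let the fingers close. It gives the time, the measured TCP pose, the force and the opening at its end, in the units of the state.
- bot.observe(): the state, without advancing time (a new reading comes with each control period).
- vision.grab_frame(name): name is "scene" or "top" or "wrist"; returns the picture (420x560x3 uint8, blue, green, red); there is no depth.
- vision.camera_model(name): a dict with "mtx" (3x3 intrinsics, pixels), "T" (4x4, takes a point from camera to world coordinates). Camera axes: x right, y down, z forward; pixel columns grow to the right and rows downward; lengths in m; the calibration is good to about 2 mm. A picture is of the moment at which its call begins: read the wrist's pose just before it. camera_model takes no time and is no camera call; for the wrist camera it gives the pose at the moment of the call.
- job_done(): hands the job in, once; it reports no verdict.
The state is a dict: "clock": time; "qpos": joint angles; "qd": joint speeds; "joint_efforts": joint torques, N m; "position": TCP position; "tool_rot": TCP orientation; "force": force on the tool from outside, world axes, zero at the start; "moment": the same for the moment, N m; "grip_width": finger opening in m.
Only numpy, scipy, OpenCV 4.12 (cv2) and the standard library are available. Lean on these libraries where they do the work, as an engineer would, in place of code of your own. Each camera call takes 0.05 s, during which the arm holds its last target. There are 200 camera calls.

### The job

Open the blue cleaner jug: first let the pressure out by turning the red winged vent plug counter-clockwise until it stops, about a quarter turn, and leave it open. Then press the white safety cap down, twist it counter-clockwise while it is held down until it comes free, and lift it straight up. Finish while still holding the cap in the gripper, level and motionless, about 10 cm above the neck of the jug, and leave the other things on the bench where they are.

Things in the scene. Friction and masses are not known exactly. Their poses are not given: they have to be found in the camera images.
- neck (a point): Point on the axis of the blue jug's neck, where the middle of the closed cap sits, 190 mm above the bench. The jug (120 x 200 mm, flat top 150 mm above the bench) is fixed in a steel cradle bolted down. z up, y along the jug's long side; the vent's axis lies 105 mm away towards -y.
- cap_mid (a point): Centre (half-way up) of the loose white push-and-turn cap: 50 mm across, 30 mm high, 35 g, open below, z up, red mark on top towards +x. Closed, it is within 0.08 rad of neck's yaw, its underside 175 mm above the bench. Locked until pressed down 4 mm (6 is good). Held down it turns counter-clockwise from above to a stop at 1.2 rad; it lifts out only from 0.75 rad to the stop.
- pad (a joint): Travel in m of the spring pad under the cap: 0 at rest (also when the cap is closed), grows as the cap is pressed down, 0.007 when the cap bottoms on the neck. It resists with 3 N at first, about 8 N at 0.006.
- vent_grip (a point): Centre of the wing of the red vent plug: an upright plate 10 mm thick along its x, 34 mm long along its y, 29 mm high along z (from 157 to 186 mm above the bench), on a black collar 28 mm across whose top is 157 mm above the bench. It turns with the plug about its own z; closed, its y lies along the jug's long side.
- vent (a joint): Angle of the vent plug in rad: 0 closed, grows counter-clockwise seen from above, stop at 1.65 (fully open); about 0.04 N m of friction, it stays where it is left. 1.3 counts as open.
- green_bottle: Green bottle, 70 mm across, 150 mm high, loose: leave alone. Origin at the centre of its underside.
- ear_defenders: Black and red ear defenders lying on the bench, about 170 x 170 x 80 mm, loose: leave alone. Origin between the two cups at bench height; the headband lies towards +x.
- wood_piece: Small sawn piece of pale wood, 90 x 60 x 22 mm, loose: leave alone. Origin at the centre of its underside.
Mind the look-alikes: they are no part of the job. Leave any pink or turquoise look-alike of the part that bears cap_mid alone.

How it is judged:
By the outcome, as a careful person would: the job done as asked, in the order asked, and still so for the second after the job is handed in, while the arm keeps its last pose, push and grip.
It also fails if it takes over 58 s, if anything falls off the work surface, if the arm or the gripper's body presses on something with over 40 N, if the wrist force passes 120 N, or if a joint passes its speed limit or range.

## Working session

There is one attempt and no reset: what is moved stays moved. The work goes in short steps, Python scripts to look and compute and a tool call to move; the robot and the scene stay as the last step left them, time stands still between calls to the robot, and variables do not carry over. Pictures are saved under pics/ and viewed, about 8 in all and at most 12, crops included, and the job is handed in when it is done.

Besides the shell and the picture viewer there is one more tool, called after "Emit:" in YAML: its name, and indented under it one key for each argument. arm_command: Moves the arm, as the interface text tells. Its arguments: {"type":"object","properties":{"gripper":{"type":"array","items":{"type":"number"}},"slide":{"type":"array","items":{"type":"array","items":{"type":"number"}}},"turn":{"type":"array","items":{"type":"array","items":{"type":"number"}}},"force":{"type":"number"}},"required":["gripper","slide","turn"]}

```bash
mkdir -p pics; ls
python3 - <<'E'
from workcell import bot, vision
import cv2, numpy as np
o=bot.observe(); print({k:np.round(v,3) for k,v in o.items()})
for n in ("scene","top"):
    cv2.imwrite(f"pics/{n}0.png",vision.grab_frame(n)); m=vision.camera_model(n); print(n,np.round(m["mtx"],1).tolist(),np.round(m["T"],3).tolist())
E
```

```text
pics
{'clock': np.float64(0.0), 'qpos': array([-1.209,  0.522, -0.036,  1.6  ,  0.021,  1.021, -0.113]), 'qd': array([-0.001,  0.001, -0.   , -0.002,  0.001,  0.001,  0.001]), 'joint_efforts': array([ 0.0000e+00, -9.2709e+01,  1.9800e+00, -3.6993e+01,  1.8000e-02,
        8.0000e-03, -0.0000e+00]), 'position': array([0.261, 0.567, 0.231]), 'tool_rot': array([-3.141,  0.   ,  2.71 ]), 'force': array([ 0.731,  0.716, -0.481]), 'moment': array([-0.016,  0.007, -0.005]), 'grip_width': np.float64(0.085)}
scene [[413.7, 0.0, 278.8], [0.0, 413.7, 210.0], [0.0, 0.0, 1.0]] [[-0.373, 0.707, -0.6, 1.12], [0.928, 0.294, -0.23, 0.26], [0.014, -0.643, -0.766, 0.918], [0.0, 0.0, 0.0, 1.0]]
top [[518.9, 0.0, 288.1], [0.0, 518.9, 206.8], [0.0, 0.0, 1.0]] [[0.02, -0.985, 0.17, 0.311], [-1.0, -0.016, 0.02, -0.011], [-0.017, -0.171, -0.985, 1.321], [0.0, 0.0, 0.0, 1.0]]
```

View pics/scene0.png

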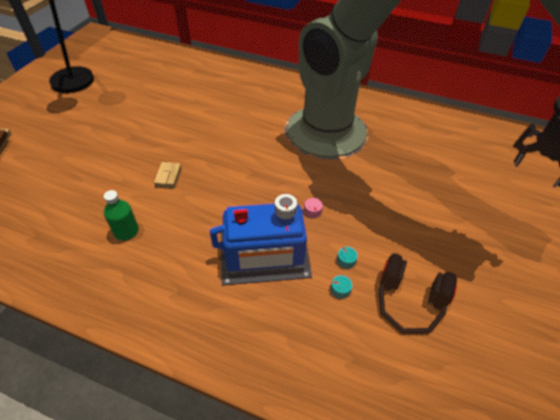

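View pics/top0.png

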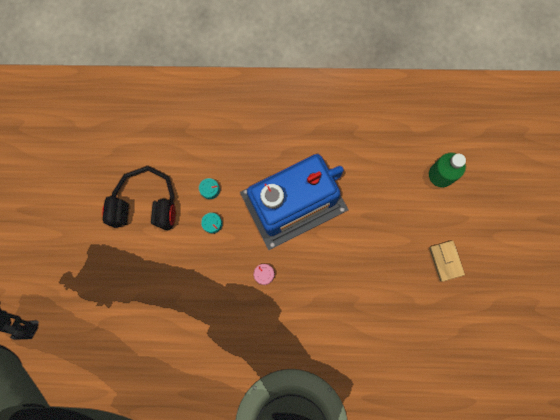

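The top view shows the white cap at about (272,196) and the red vent at (314,178). The scene view shows them at (286,206) and (240,215). Look-alikes are pink and turquoise discs on the bench. Next I'll measure.

```bash
cat > h.py <<'E'
import cv2, numpy as np
from workcell import bot, vision
from scipy.spatial.transform import Rotation as R
def ray(m,uv,z):
    T=np.array(m["T"]);d=T[:3,:3]@np.linalg.solve(np.array(m["mtx"]),[uv[0],uv[1],1.]);c=T[:3,3]
    return c+d*(z-c[2])/d[2]
def blobs(im,kind,roi=None,amin=15):
    h=cv2.cvtColor(im,cv2.COLOR_BGR2HSV);H,S,V=cv2.split(h)
    k={'white':(S<60)&(V>130),'red':((H<8)|(H>172))&(S>170)&(V>80),'blue':(H>105)&(H<130)&(S>150)&(V>60)}[kind].astype(np.uint8)
    if roi: 
        z=np.zeros_like(k);a,b,c,d=roi;z[b:d,a:c]=k[b:d,a:c];k=z
    cs,_=cv2.findContours(k,cv2.RETR_EXTERNAL,cv2.CHAIN_APPROX_NONE)
    return [c for c in cs if cv2.contourArea(c)>=amin]
def tool():
    o=bot.observe();return o,R.from_euler('xyz',o["tool_rot"])
E
python3 - <<'E'
from h import *
for n,roi in (("top",(240,145,350,250)),("scene",(205,180,320,285))):
    im=cv2.imread(f"pics/{n}0.png");m=vision.camera_model(n)
    for k,zz in (('white',(.205,)),('red',(.186,.1715))):
        for c in blobs(im,k,roi):
            (u,v),(a,b),t=cv2.minAreaRect(c)
            print(n,k,cv2.contourArea(c),np.round((u,v,a,b,t),1),[np.round(ray(m,(u,v),z),4) for z in zz])
    if n=="top":
        c=max(blobs(im,'blue',roi),key=cv2.contourArea);r=cv2.minAreaRect(c);print(r)
        print([np.round(ray(m,p,.15),3) for p in cv2.boxPoints(r)])
E
```

```text
top white 382.5 [272. 195.  22.  22.  90.] [array([0.5298, 0.0472, 0.205 ])]
top red 83.5 [313.9 176.7  10.3  13.   26.6] [array([ 0.5768, -0.0447,  0.186 ]), array([ 0.5802, -0.0451,  0.1715])]
((299.60003662109375, 191.70001220703125), (53.66563034057617, 96.15091705322266), 63.43495178222656)
[array([0.553, 0.114, 0.15 ]), array([ 0.659, -0.084,  0.15 ]), array([ 0.546, -0.14 ,  0.15 ]), array([0.443, 0.055, 0.15 ])]
scene white 279.5 [285.4 202.8  17.9  20.6  63.4] [array([0.5355, 0.0518, 0.205 ])]
scene red 102.5 [240. 216.  12.  12.  90.] [array([ 0.5969, -0.0348,  0.186 ]), array([ 0.5866, -0.0406,  0.1715])]
```

Emit:
arm_command:
  gripper: [4, 4, 4, 4, 4]
  slide:
    - [-4.5, -3.5, -2]
    - [-9, -7, -4]
    - [-13.5, -10.5, -6]
    - [-18, -14, -8]
    - [-22.5, -17.5, -10]
  turn:
    - [0, 0, 8]
    - [0, 0, 16]
    - [0, 0, 24]
    - [0, 0, 32]
    - [0, 0, 38]

```text
clock: 0.72
position: [0.3932, 0.3127, 0.3319]
tool_rot: [-3.142, -0.0, 2.043]
force: [1.0, 0.2, -0.4]
grip_width: 0.0399
```

```bash
cat > d.py <<'E'
# python3 d.py x y z yaw -> slide cm & turn deg from the measured pose
import sys
from h import *
o,r=tool();g=np.array([float(a) for a in sys.argv[1:4]])
rv=r.inv()*R.from_euler('xyz',[np.pi,0,float(sys.argv[4])])
print(round(float(o["clock"]),2),"pos",np.round(o["position"],4),"rot",np.round(o["tool_rot"],3),"q",np.round(o["qpos"],2),"F",np.round(o["force"],1),"M",np.round(o["moment"],2),"g",round(float(o["grip_width"]),4))
print("slide",np.round(r.inv().apply(g-o["position"])*100,2),"turn",np.round(np.degrees(rv.as_rotvec()),1))
E
python3 d.py .579 -.045 .33 2.04
```

```text
0.72 pos [0.3932 0.3127 0.3319] rot [-3.142 -0.     2.043] q [-0.95  0.22  0.19  1.79 -0.05  1.13 -0.27] F [ 1.   0.2 -0.4] M [ 0.03  0.   -0.05] g 0.0399
slide [-40.3    0.3    0.18] turn [-0.  -0.   0.1]
```

Emit:
arm_command:
  gripper: [4, 4, 4, 4, 4]
  slide:
    - [-5.5, 0, 0]
    - [-11, 0, 0]
    - [-16.5, 0, 0]
    - [-22, 0, 0]
    - [-27.5, 0, 0]
  turn:
    - [0, 0, 0]
    - [0, 0, 0]
    - [0, 0, 0]
    - [0, 0, 0]
    - [0, 0, 0]

```text
clock: 1.35
position: [0.5191, 0.0685, 0.3313]
tool_rot: [-3.142, -0.0, 2.047]
force: [0.9, 0.3, 0.8]
grip_width: 0.0403
```

Emit:
arm_command:
  gripper: [4, 4, 4, 4]
  slide:
    - [-5.5, 0, 0]
    - [-10, 0, 0]
    - [-12.8, 0.3, 0]
    - [-12.8, 0.3, 0]
  turn:
    - [0, 0, 0]
    - [0, 0, 0]
    - [0, 0, 0]
    - [0, 0, 0]

```text
clock: 1.85
position: [0.5802, -0.0444, 0.3307]
tool_rot: [-3.14, 0.001, 2.044]
force: [-0.0, 0.9, -0.2]
grip_width: 0.0398
```

```bash
python3 d.py .579 -.045 .33 2.04
python3 - <<'E'
from h import *
import pickle
m=vision.camera_model("wrist");im=vision.grab_frame("wrist");cv2.imwrite("pics/w1.png",im);pickle.dump(m,open("w1.pkl","wb"))
print(np.round(m["mtx"],1).tolist(),np.round(m["T"],3).tolist())
for k,z in (('white',.205),('red',.186)):
    for c in blobs(im,k,amin=80):
        (u,v),(a,b),t=cv2.minAreaRect(c); print(k,cv2.contourArea(c),np.round((u,v,a,b,t),1),np.round(ray(m,(u,v),z),4))
E
```

```text
1.85 pos [ 0.5802 -0.0444  0.3307] rot [-3.140e+00  1.000e-03  2.044e+00] q [-0.31  0.39  0.4   1.6  -0.16  1.19  0.6 ] F [-0.   0.9 -0.2] M [0.01 0.05 0.01] g 0.0398
slide [ 0.   -0.14  0.07] turn [-0.1  0.   0.2]
[[343.5, 0.0, 277.8], [0.0, 343.5, 207.6], [0.0, 0.0, 1.0]] [[0.89, 0.433, 0.142, 0.543], [0.455, -0.845, -0.281, 0.027], [-0.002, 0.315, -0.949, 0.472], [0.0, 0.0, 0.0, 1.0]]
white 713.5 [404.5 400.5  37.   35.   90. ] [ 0.79   -0.1758  0.205 ]
white 16191.5 [553.6 281.2 147.5 208.   37.7] [ 0.8308 -0.0017  0.205 ]
white 4056.0 [275.8  54.7  71.4  72.1  45. ] [0.5295 0.0501 0.205 ]
red 594.0 [278.5 187.5  37.   25.   90. ] [ 0.5783 -0.0408  0.186 ]
```

View pics/w1.png

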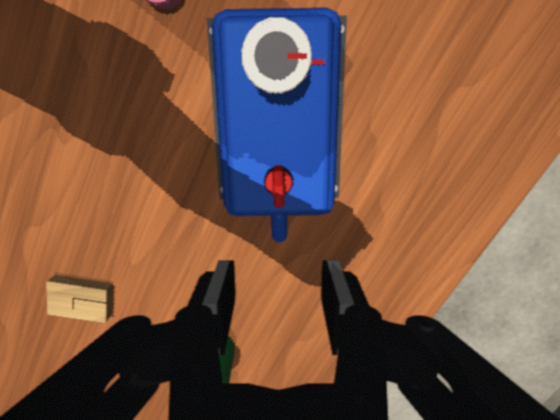

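Run:
```python
from h import *
im=cv2.imread("pics/w1.png");cv2.imwrite("pics/w1c.png",cv2.resize(im[150:230,230:330],None,fx=6,fy=6,interpolation=cv2.INTER_NEAREST))
```

```text
(no output)
```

View pics/w1c.png

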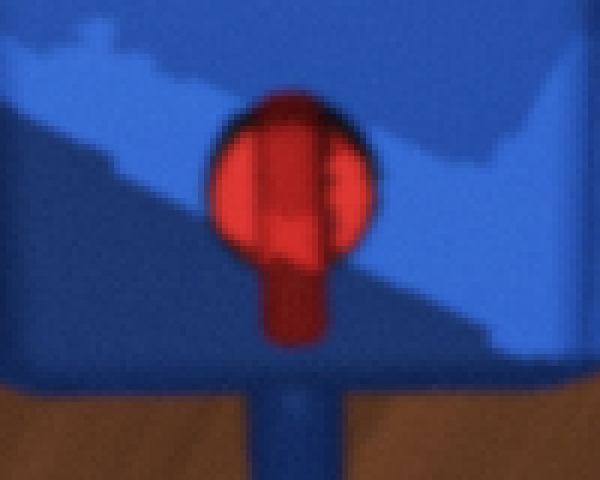

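```bash
python3 - <<'E'
from h import *
import pickle
m=pickle.load(open("w1.pkl","rb"))
a,b=ray(m,(278.8,170.8),.186),ray(m,(279.3,208),.186)
cap=ray(m,(275.8,54.7),.205)
print(a,b,(a+b)/2,np.linalg.norm(a-b),"wing yaw",np.arctan2(-(a-b)[0],(a-b)[1]))
v=cap-(a+b)/2; print(np.linalg.norm(v[:2]),"jug yaw",np.arctan2(-v[0],v[1]))
E
python3 d.py .5795 -.0435 .19 2.04
```

```text
[ 0.57183769 -0.02767877  0.186     ] [ 0.58740512 -0.05707816  0.186     ] [ 0.5796214  -0.04237846  0.186     ] 0.033266637364081295 wing yaw 0.48698007992925074
0.10520848891703156 jug yaw 0.496425164558112
1.9 pos [ 0.5798 -0.0429  0.3308] rot [-3.141 -0.     2.045] q [-0.32  0.38  0.4   1.6  -0.16  1.19  0.59] F [-0.7  0.4 -0.2] M [ 0.03 -0.02 -0.02] g 0.0401
slide [-0.04 -0.04 14.08] turn [-0.1 -0.   0.3]
```

Emit:
arm_command:
  gripper: [4, 4, 4, 4, 4]
  slide:
    - [0, 0, 5]
    - [0, 0, 10]
    - [0, 0, 14]
    - [0, 0, 16]
    - [0, 0, 16.8]
  turn:
    - [0, 0, -0.6]
    - [0, 0, -0.6]
    - [0, 0, -0.6]
    - [0, 0, -0.6]
    - [0, 0, -0.6]

```text
clock: 2.52
position: [0.5792, -0.0413, 0.1624]
tool_rot: [-3.14, -0.001, 2.058]
force: [0.2, 0.8, 0.4]
grip_width: 0.0402
```

```bash
python3 d.py .5796 -.0424 .162 2.056
```

```text
2.52 pos [ 0.5792 -0.0413  0.1624] rot [-3.140e+00 -1.000e-03  2.058e+00] q [-0.27  0.56  0.34  1.8  -0.24  0.83  0.67] F [0.2 0.8 0.4] M [0.03 0.01 0.03] g 0.0402
slide [-0.12 -0.02  0.04] turn [-0.1 -0.1  0.1]
```

Emit:
arm_command:
  gripper: [0.8, 0.8, 0.8, 0.8, 0.8]
  slide:
    - [-0.1, 0, 0]
    - [-0.1, 0, 0]
    - [-0.1, 0, 0]
    - [-0.1, 0, 0]
    - [-0.1, 0, 0]
  turn:
    - [0, 0, 0]
    - [0, 0, 0]
    - [0, 0, 0]
    - [0, 0, 0]
    - [0, 0, 0]
  force: 25

```text
clock: 3.15
position: [0.58, -0.0435, 0.1643]
tool_rot: [-3.141, -0.0, 2.057]
force: [-6.8, 0.4, 3.6]
grip_width: 0.0099
```

```bash
python3 d.py .5796 -.0424 .162 2.056
```

```text
3.15 pos [ 0.58   -0.0435  0.1643] rot [-3.141 -0.     2.057] q [-0.26  0.56  0.34  1.79 -0.24  0.83  0.68] F [-6.8  0.4  3.6] M [-0.24  1.23  0.04] g 0.0099
slide [0.11 0.02 0.23] turn [-0. -0.  0.]
```

Emit:
arm_command:
  gripper: [0.8, 0.8, 0.8, 0.8, 0.8]
  slide:
    - [0.1, -0.05, -0.1]
    - [0.1, -0.05, -0.1]
    - [0.1, -0.05, -0.1]
    - [0.1, -0.05, -0.1]
    - [0.1, -0.05, -0.1]
  turn:
    - [0, 0, 0]
    - [0, 0, -6]
    - [0, 0, -14]
    - [0, 0, -22]
    - [0, 0, -30]

```text
clock: 3.78
position: [0.58, -0.0431, 0.1645]
tool_rot: [3.142, 0.002, 2.585]
force: [5.6, -4.2, -14.8]
grip_width: 0.0093
```

```bash
python3 d.py .5796 -.0424 .164 3.72
```

```text
3.77 pos [ 0.58   -0.0431  0.1645] rot [3.142e+00 2.000e-03 2.585e+00] q [-0.17  0.54  0.2   1.79 -0.14  0.82  1.11] F [  5.6  -4.2 -14.8] M [-0.76 -1.3  -0.09] g 0.0093
slide [0.07 0.04 0.05] turn [ -0.    0.1 -65. ]
```

Emit:
arm_command:
  gripper: [0.8, 0.8, 0.8, 0.8, 0.8]
  slide:
    - [0, 0, 0.08]
    - [0, 0, 0.08]
    - [0, 0, 0.08]
    - [0, 0, 0.08]
    - [0, 0, 0.08]
  turn:
    - [0, 0, -8]
    - [0, 0, -16]
    - [0, 0, -24]
    - [0, 0, -32]
    - [0, 0, -40]

```text
clock: 4.4
position: [0.5802, -0.0427, 0.1645]
tool_rot: [-3.141, 0.002, -3.0]
force: [2.1, -0.1, -2.9]
grip_width: 0.009
```

```bash
python3 d.py .5796 -.0424 .164 3.72
```

```text
4.4 pos [ 0.5802 -0.0427  0.1645] rot [-3.141e+00  2.000e-03 -3.000e+00] q [-0.04  0.53  0.01  1.78 -0.01  0.82  1.69] F [ 2.1 -0.1 -2.9] M [-0.02 -0.32 -0.02] g 0.009
slide [0.05 0.03 0.04] turn [ -0.1   0.1 -25. ]
```

Emit:
arm_command:
  gripper: [0.8, 0.8, 0.8, 0.8, 0.8]
  slide:
    - [0, 0, 0]
    - [0, 0, 0]
    - [0, 0, 0]
    - [0, 0, 0]
    - [0, 0, 0]
  turn:
    - [0, 0, -8]
    - [0, 0, -16]
    - [0, 0, -22]
    - [0, 0, -25]
    - [0, 0, -26]

```text
clock: 5.03
position: [0.5801, -0.0424, 0.1644]
tool_rot: [-3.141, 0.002, -2.551]
force: [1.0, 2.3, 3.3]
grip_width: 0.0096
```

```bash
python3 d.py .5796 -.0424 .164 3.72
```

```text
5.03 pos [ 0.5801 -0.0424  0.1644] rot [-3.141e+00  2.000e-03 -2.551e+00] q [ 0.05  0.53 -0.11  1.78  0.07  0.83  2.07] F [1.  2.3 3.3] M [ 0.52 -0.09 -0.54] g 0.0096
slide [0.04 0.02 0.04] turn [-0.   0.1  0.7]
```

Emit:
arm_command:
  gripper: [4, 4, 4, 4, 4]
  slide:
    - [0, 0, 0]
    - [0, 0, 0]
    - [0, 0, 0]
    - [0, 0, -4]
    - [0, 0, -8]
  turn:
    - [0, 0, 2]
    - [0, 0, 2]
    - [0, 0, 2]
    - [0, 0, 2]
    - [0, 0, 2]

```text
clock: 5.65
position: [0.5792, -0.0426, 0.2443]
tool_rot: [3.141, -0.001, -2.586]
force: [0.1, 0.4, 0.2]
grip_width: 0.0399
```

```bash
python3 d.py .5297 .0501 .30 2.056
```

```text
5.65 pos [ 0.5792 -0.0426  0.2443] rot [ 3.141e+00 -1.000e-03 -2.586e+00] q [ 0.04  0.44 -0.1   1.7   0.05  1.    2.05] F [0.1 0.4 0.2] M [-0.02 -0.02  0.03] g 0.0399
slide [-0.68 10.49 -5.56] turn [-0.  -0.1 94.1]
```

Emit:
arm_command:
  gripper: [7, 7, 7, 7, 7]
  slide:
    - [0, 0, -3]
    - [0, 2, -6]
    - [-0.2, 4, -8]
    - [-0.3, 6, -8]
    - [-0.5, 8, -8]
  turn:
    - [0, 0, 10]
    - [0, 0, 20]
    - [0, 0, 30]
    - [0, 0, 40]
    - [0, 0, 50]

```text
clock: 6.28
position: [0.5411, 0.0285, 0.3238]
tool_rot: [3.141, 0.0, 2.819]
force: [0.9, 0.4, -0.0]
grip_width: 0.0703
```

```bash
python3 d.py .5297 .0501 .33 2.056
```

```text
6.28 pos [0.5411 0.0285 0.3238] rot [3.141 0.    2.819] q [-0.2   0.3   0.05  1.7  -0.02  1.14  1.1 ] F [ 0.9  0.4 -0. ] M [-0.03 -0.04 -0.03] g 0.0703
slide [ 1.77  1.68 -0.62] turn [ 0.   0.  43.7]
```

Emit:
arm_command:
  gripper: [7, 7, 7, 7, 7]
  slide:
    - [0.5, 0.5, -0.6]
    - [1, 1, -0.6]
    - [1.8, 1.7, -0.6]
    - [1.8, 1.7, -0.6]
    - [1.8, 1.7, -0.6]
  turn:
    - [0, 0, 10]
    - [0, 0, 20]
    - [0, 0, 30]
    - [0, 0, 40]
    - [0, 0, 43.7]

```text
clock: 6.9
position: [0.5296, 0.0499, 0.3295]
tool_rot: [-3.141, 0.0, 2.058]
force: [1.2, 0.8, 0.4]
grip_width: 0.0703
```

```bash
python3 d.py .5297 .0501 .171 2.056
python3 - <<'E'
from h import *
m=vision.camera_model("wrist");im=vision.grab_frame("wrist");cv2.imwrite("pics/w2.png",im)
for c in blobs(im,'white',amin=1500):
    (u,v),(a,b),t=cv2.minAreaRect(c); print(cv2.contourArea(c),np.round((u,v,a,b,t),1),np.round(ray(m,(u,v),.205),4))
E
```

```text
6.9 pos [0.5296 0.0499 0.3295] rot [-3.141  0.     2.058] q [-0.34  0.28  0.17  1.72 -0.05  1.14  0.33] F [1.2 0.8 0.4] M [ 0.04 -0.   -0.04] g 0.0703
slide [1.000e-02 2.000e-02 1.585e+01] turn [-0.   0.   0.1]
8239.5 [506.5 301.  186.  105.   90. ] [0.7552 0.0613 0.205 ]
2776.5 [278.5 197.   58.   61.   90. ] [0.5289 0.0513 0.205 ]
```

View pics/w2.png

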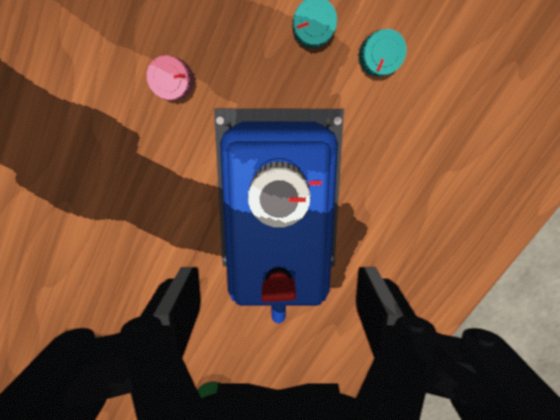

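The wrist view shows the vent wing now crosswise at (278,288), so it is open. The cap is at (279,197), closed, with its mark pointing right.

Emit:
arm_command:
  gripper: [7, 7, 7, 7, 7]
  slide:
    - [0.1, 0, 5]
    - [0.1, 0, 9]
    - [0.1, 0, 12.5]
    - [0.1, 0, 15]
    - [0.1, 0, 15.8]
  turn:
    - [0, 0, 0]
    - [0, 0, 0]
    - [0, 0, 0]
    - [0, 0, 0]
    - [0, 0, 0]

```text
clock: 7.58
position: [0.5286, 0.0505, 0.1704]
tool_rot: [-3.14, -0.001, 2.063]
force: [-0.3, -0.4, 0.1]
grip_width: 0.0703
```

Emit:
arm_command:
  gripper: [4.5, 4.5, 4.5, 4.5, 4.5]
  slide:
    - [0, 0, 0]
    - [0, 0, 0]
    - [0, 0, 0]
    - [0, 0, 0]
    - [0, 0, 0]
  turn:
    - [0, 0, 0]
    - [0, 0, 0]
    - [0, 0, 0]
    - [0, 0, 0]
    - [0, 0, 0]
  force: 50

```text
clock: 8.2
position: [0.5295, 0.0507, 0.1719]
tool_rot: [3.141, 0.0, 2.062]
force: [0.8, -0.4, 3.4]
grip_width: 0.0489
```

```bash
python3 d.py .5295 .0505 .165 2.056
```

```text
8.2 pos [0.5295 0.0507 0.1719] rot [3.141 0.    2.062] q [-0.31  0.46  0.14  1.91 -0.09  0.78  0.37] F [ 0.8 -0.4  3.4] M [ 0.03 -0.22  0.06] g 0.0489
slide [-0.02 -0.01  0.69] turn [0.  0.  0.4]
```

Emit:
arm_command:
  gripper: [4.5, 4.5, 4.5, 4.5, 4.5]
  slide:
    - [0, 0, 0.2]
    - [0, 0, 0.4]
    - [0, 0, 0.6]
    - [0, 0, 0.6]
    - [0, 0, 0.6]
  turn:
    - [0, 0, 0]
    - [0, 0, 0]
    - [0, 0, 0]
    - [0, 0, 0]
    - [0, 0, 0]

```text
clock: 8.82
position: [0.5295, 0.0507, 0.1657]
tool_rot: [3.141, 0.0, 2.062]
force: [1.2, 0.1, 6.8]
grip_width: 0.0491
```

```bash
python3 d.py .5295 .0505 .165 2.056
```

```text
8.82 pos [0.5295 0.0507 0.1657] rot [3.141 0.    2.062] q [-0.31  0.46  0.14  1.92 -0.09  0.77  0.37] F [1.2 0.1 6.8] M [ 0.01 -0.18  0.03] g 0.0491
slide [-0.01 -0.01  0.07] turn [0.  0.  0.4]
```

Emit:
arm_command:
  gripper: [4.5, 4.5, 4.5, 4.5, 4.5]
  slide:
    - [0, 0, 0.1]
    - [0, 0, 0.1]
    - [0, 0, 0.1]
    - [0, 0, 0.1]
    - [0, 0, 0.1]
  turn:
    - [0, 0, 0]
    - [0, 0, -6]
    - [0, 0, -13]
    - [0, 0, -21]
    - [0, 0, -29]

```text
clock: 9.45
position: [0.5301, 0.0508, 0.1653]
tool_rot: [3.14, 0.002, 2.573]
force: [1.1, -0.2, 16.1]
grip_width: 0.0493
```

```bash
python3 d.py .5295 .0505 .165 3.142
```

```text
9.45 pos [0.5301 0.0508 0.1653] rot [3.140e+00 2.000e-03 2.573e+00] q [-0.21  0.46  0.01  1.91 -0.    0.77  0.8 ] F [ 1.1 -0.2 16.1] M [ 0.01 -0.08 -0.02] g 0.0493
slide [ 0.03 -0.05  0.03] turn [  0.1   0.1 -32.6]
```

Emit:
arm_command:
  gripper: [4.5, 4.5, 4.5, 4.5, 4.5]
  slide:
    - [0, 0, -0.05]
    - [0, 0, -0.05]
    - [0, 0, -0.05]
    - [0, 0, -0.05]
    - [0, 0, -0.05]
  turn:
    - [0, 0, -8]
    - [0, 0, -16]
    - [0, 0, -24]
    - [0, 0, -32]
    - [0, 0, -32]

```text
clock: 10.07
position: [0.5296, 0.0507, 0.1653]
tool_rot: [3.141, 0.001, 3.129]
force: [0.1, 0.6, 9.4]
grip_width: 0.0488
```

```bash
python3 d.py .5295 .0505 .165 3.142
```

```text
10.07 pos [0.5296 0.0507 0.1653] rot [3.141e+00 1.000e-03 3.129e+00] q [-0.1   0.46 -0.14  1.9   0.09  0.78  1.27] F [0.1 0.6 9.4] M [ 0.15 -0.03  0.01] g 0.0488
slide [ 0.01 -0.02  0.03] turn [ 0.   0.1 -0.7]
```

Turned 1.07 rad with no stop torque. Now I'll lift slowly and watch the force.

Emit:
arm_command:
  gripper: [4.5, 4.5, 4.5, 4.5, 4.5]
  slide:
    - [0, 0, -0.2]
    - [0, 0, -0.4]
    - [0, 0, -0.6]
    - [0, 0, -0.8]
    - [0, 0, -1.0]
  turn:
    - [0, 0, 0]
    - [0, 0, 0]
    - [0, 0, 0]
    - [0, 0, 0]
    - [0, 0, 0]

```text
clock: 10.7
position: [0.5288, 0.0505, 0.1748]
tool_rot: [-3.141, -0.001, 3.127]
force: [0.5, -0.0, -0.8]
grip_width: 0.0489
```

```bash
python3 d.py .5295 .0505 .271 3.142
```

```text
10.7 pos [0.5288 0.0505 0.1748] rot [-3.141e+00 -1.000e-03  3.127e+00] q [-0.1   0.45 -0.14  1.9   0.08  0.8   1.27] F [ 0.5 -0.  -0.8] M [-0.06 -0.02 -0.  ] g 0.0489
slide [-0.06 -0.   -9.62] turn [-0.  -0.1 -0.9]
```

Emit:
arm_command:
  gripper: [4.5, 4.5, 4.5, 4.5, 4.5]
  slide:
    - [0, 0, -2]
    - [0, 0, -4]
    - [0, 0, -6]
    - [0, 0, -8]
    - [0, 0, -9.7]
  turn:
    - [0, 0, 0]
    - [0, 0, 0]
    - [0, 0, 0]
    - [0, 0, 0]
    - [0, 0, 0]

```text
clock: 11.32
position: [0.529, 0.0506, 0.2726]
tool_rot: [-3.141, -0.0, 3.127]
force: [-0.3, -0.2, -0.5]
grip_width: 0.0492
```

Emit:
arm_command:
  gripper: [4.5, 4.5, 4.5, 4.5, 4.5]
  slide:
    - [0, 0, 0]
    - [0, 0, 0]
    - [0, 0, 0]
    - [0, 0, 0]
    - [0, 0, 0]
  turn:
    - [0, 0, 0]
    - [0, 0, 0]
    - [0, 0, 0]
    - [0, 0, 0]
    - [0, 0, 0]

```text
clock: 11.95
position: [0.5291, 0.0506, 0.2718]
tool_rot: [-3.142, -0.0, 3.127]
force: [-0.4, -0.0, -0.3]
grip_width: 0.0494
```

```bash
python3 d.py .5295 .0505 .272 3.127
python3 - <<'E'
from h import *
a=vision.grab_frame("wrist");b=vision.grab_frame("scene")
cv2.imwrite("pics/f.png",np.hstack([cv2.resize(a[60:420,80:480],(400,360)),cv2.resize(b[120:300,180:380],(400,360))]))
E
```

```text
11.95 pos [0.5291 0.0506 0.2718] rot [-3.142 -0.     3.127] q [-0.1   0.33 -0.14  1.79  0.05  1.02  1.3 ] F [-0.4 -0.  -0.3] M [-0.04 -0.04  0.03] g 0.0494
slide [-0.04 -0.01 -0.02] turn [-0. -0. -0.]
```

View pics/f.png

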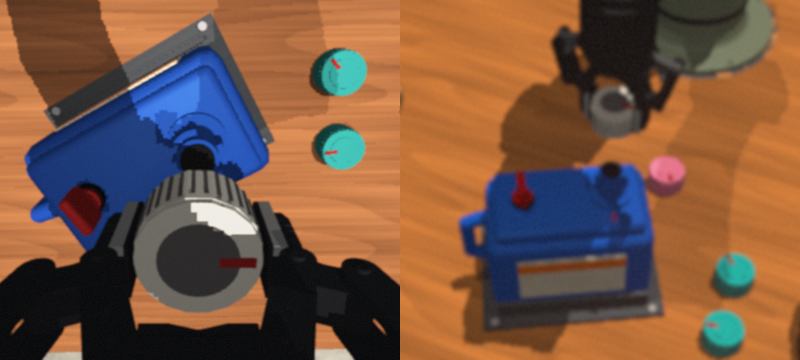

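The picture shows the cap held level between the fingers, the black neck bare below it, and the vent wing crosswise, so I'm handing in.

```bash
python3 -c "
from workcell import job_done
print(job_done())"
```

```text
the job is handed in; nothing more can be done
None
```

The job is done and handed in at about 12 s of the 58 s allowed; the hand-in gives no verdict.

- **Vent:** I turned the red vent plug counter-clockwise until a torque of about 0.5 N m showed it was at its stop. The wrist picture then showed the wing crosswise.
- **Cap:** I gripped the white cap with 50 N and pressed it down about 6 mm. I turned it 1.07 rad counter-clockwise while it was held down, then lifted it straight up with no resistance.

**Last checks:**
- The TCP is 100 mm above where I gripped the cap, level, with the opening at 49 mm and no outside force beyond noise.
- The final pictures show the cap level in the jaws, its red mark still lined up with them, and the neck bare.
- The vent is still open and the pink and turquoise look-alikes have not visibly moved. I did not take a last picture of the bottle, wood piece and ear defenders, but the arm never went down near them.

**Small disagreements:**
- The gripper read about 1 mm under the nominal size on both parts.
- The force rose briefly while turning: to 15 N on the vent because I commanded the height slightly off, and to 16 N on the cap, which probably bottomed on the neck. I corrected both, and both stayed far below the limits.

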